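# Tap the ceramic holder cup square into its hole in the pine shelf

## Task

Take the flanged ceramic holder cup off the pine shelf, stand it foot down in the mouth of the round hole in the shelf and let go of it. Then press it home with light pushes on its top rim, going alternately from side to side around the rim so that it goes in square and never cocks, until its flange lies flat on the board all round. It is brittle, so push gently, and leave the other things alone.

Things in the scene. Friction and masses are not known exactly. Their poses are not given: they have to be found in the camera images.
- cup_mid (a point): Centre, half-way up, of the loose white ceramic holder cup: round, 45 mm tall, about 180 g, standing on its foot on the board. Upwards from the bottom: body 26 mm high, 54 mm across at the very foot, 62 mm at 5 mm up and 64 mm from 12 mm up; flange 76 mm across, 4 mm thick; collar 60 mm across outside, 52 mm inside, 15 mm high. Take it by the collar from above. z: its axis, up.
- cup_rim (a point): Centre of the cup's top rim (the collar's top, 4 mm wide, 52 to 60 mm across), 45 mm above the foot; the rim is where to push. Brittle: once its flange is within 7.5 mm of the board in the hole, the robot must never push or squeeze it with more than 22 N (both fingers added), nor let it tilt more than 0.14 rad.
- cup_seat (a point): Point on the cup's axis level with the flange's underside, 26 mm above the foot and 19 mm below the rim; z is the cup's axis. When the cup is home this lies on hole. Set in the hole by hand, the foot drops in loosely until the tapered body rests on the rubber buttons, with this point about 10 to 13 mm above the board. A foot set 2 mm or more off centre catches on a button, stands askew, and is pushed back towards the middle.
- hole (a point): Centre of the mouth of the round hole in the top of the pine shelf board, 70 mm above the worktop. The hole is 70 mm across, through the 34 mm thick board. z is up; x and y are the board's short (240 mm) and long (520 mm) directions. It lies 110 mm from the board's middle towards the board's +y end.
- hole_grip (a point): On the hole's axis 10 mm below its mouth: the level of six springy rubber buttons in its wall, standing in to a 62 mm circle, that grip the cup's body by friction. Pushing the whole cup straight down takes 23 N and more, too much for it. Pushing one side of the rim takes 8 to 18 N: that side sinks, the far side stays about put. Where the flange meets the board it stops hard.
- tumbler_rim (a point): Centre of the mouth of a blue-glazed tumbler, 72 mm across, 95 mm tall, standing on the shelf; leave alone.
- jar: Frosted glass container with an aluminium twist cap, 60 mm across, 74 mm tall, origin at the centre of its underside, standing on the shelf; leave alone.
- brush: Purple hairbrush, 200 mm long along its x, head 58 mm wide, 30 mm high, bristles down, lying on the shelf beyond the hole; origin under the middle of its length; leave alone.
- razor: Aluminium shaving handle, 120 mm long along its x, 14 mm thick, with a 40 mm wide head, lying on the worktop to the left of the shelf; origin under the middle of the handle; leave alone.
Mind the look-alikes: they are no part of the job. Leave any orange or purple look-alike of the part that bears cup_mid alone.

How it is judged:
By the outcome, as a careful person would: the job done as asked, in the order asked, and still so for the second after the job is handed in, with the robot touching nothing.
It also fails if it takes over 72 s, if anything falls off the work surface, if the arm or the gripper's body presses on something with over 40 N, if the wrist force passes 120 N, or if a joint passes its speed limit or range.

## Robot

A 6-joint arm with a two-finger parallel gripper is mounted at the origin on the work surface. World frame = base frame: x ahead of the robot, y to its left, z up, the work surface at z = 0. Lengths are in m, angles in rad, forces in N, time in s.
With the tool pointing down it reaches from about 0.35 to 0.875 m from the base axis. Payload 15.5 kg.
Tool frame: the origin (TCP) lies at the very end of the fingers, on their centre line; the grasp point (between the pads) lies 19 mm behind it; z points along the fingers, y is the line along which they close (so a half turn about z gives the same grasp; the last joint's range is limited). The gripper opens to 85 mm and grips with 20 to 120 N. Pads are 22 mm wide; open, the fingers measure 114 mm over their backs; the gripper's body (76 mm by 85 mm) begins 54 mm behind the grasp point. The pads swing forward as they close: fully open they stand 13 mm farther back than shut.
Start: joints at [1.071, 0.494, 1.345, -0, 1.302, -0.096], TCP at [0.246, 0.574, 0.231] pointing down, gripper open.
Joint ranges: [-2.91, 2.91], [-0.82, 2.16], [0.22, 2.67], [-1.22, 4.37], [0.12, 2.79], [-3.08, 3.08]. Speed limits (rad/s): [1.89, 1.89, 2.57, 3.01, 3.01, 3.01].

## Interface

Orientations are given as a unit quaternion [x, y, z, w].
In Python, from rig import manip, optics, hand_in, regions_of, tip_of gives the robot as it stands. The module is installed in compiled form; this text tells all that it offers.
- The arm moves only by the tool arm_command, never from a script. Its argument "series" is a list of rows, each an object with "translation": the shift along the tool's x, y, z in m, a list of three; "angular": the turn, a rotation vector about the tool's x, y, z in degrees, a list of three; "grip": the opening, from 0 (shut) to 1 (fully open). In form: [{"translation": [tx, ty, tz], "angular": [wx, wy, wz], "grip": grip}, ...]. A call has 1 to 20 rows; each row is the pose to reach, as a shift and turn from the pose commanded when the call began, along the tool's axes at that moment; what a row does not reach only later rows make up. A row lasts 1/8 s, in which the tool goes at most 62.5 mm and 10.7 degrees, less where a joint would pass 70% of its speed; a pose out of reach is approached as far as the arm can. A call with a gripper value outside its range is refused whole. The fingers move at their own pace and stop on an object; the grip force is fixed at half the most. Time passes only in rows, so rows that repeat a pose let the fingers close. It gives the time, the measured TCP pose, the force, the opening and the grip force at its end, in the units of the state.
- manip.sense(): the state, without advancing time (a new reading comes with each control period).
- optics.camera(name): name is "side" or "top"; returns a dict with "pixels" (384x512x3 uint8, blue, green, red), "fx", "fy", "cx", "cy" (pixels), "eye" and "rotation" of the camera in the world. Camera axes: x right, y down, z forward; pixel columns grow to the right and rows downward; lengths in m; the calibration is good to about 2 mm. A picture is of the moment at which its call begins. There is no depth.
- hand_in(): hands the job in; it is judged then, once.
Trained networks look in a picture, given as the dict that the camera call returned (one of the last four; its "shot" number tells which), for a name from the list of things; names that differ only in an ending like _2 or _b are one class to them, and where a whole thing is asked for, a point or a joint stands for the part that bears it (a point fixed in the world has none). Each returns a list of dicts, best first, with "confidence" (0 to 1); they miss things now and then, are a little off and sometimes report something else, mostly with a low value. They report only what shows in the picture. A call takes as long as a camera call. They do not tell look-alikes from the thing itself.
- regions_of(picture, label): "region" (384x512 bool, what is visible of it) and "rect" ([left, top, right, bottom] in pixels, round what is visible of it).
- tip_of(picture, label): "uv" ([column, row] in pixels: a listed point, or the origin of a listed thing).
The state is a dict: "time": time; "joint_pos": joint angles; "joint_velocities": joint speeds; "tau": joint torques, N m; "tcp_pos": TCP position; "tcp_rot": TCP orientation; "contact_force": force on the tool from outside, world axes, zero at the start; "ft_torque": the same for the moment, N m; "gripper_width": opening from 0.0 (shut) to 1.0 (fully open); "grip_force": force on a finger pad.
Only numpy, scipy, OpenCV 4.12 (cv2) and the standard library are available. Lean on these libraries where they do the work, as an engineer would, in place of code of your own. Each camera call takes 0.05 s, during which the arm holds its last target. There are 200 camera calls.

## Working session

There is one attempt and no reset: what is moved stays moved. The work goes in short steps, Python scripts to look and compute and a tool call to move; the robot and the scene stay as the last step left them, time stands still between calls to the robot, and variables do not carry over. Pictures are saved under pics/ and viewed, at most 10 in all, crops included, and the job is handed in when it is done.

Besides the shell and the picture viewer there is one more tool, called as name(argument=value, ...), one argument or row to a line, values as JSON. arm_command: Moves the arm, as the interface text tells. Its arguments: {"type":"object","properties":{"series":{"type":"array","items":{"type":"object","properties":{"translation":{"type":"array","items":{"type":"number"}},"angular":{"type":"array","items":{"type":"number"}},"grip":{"type":"number"}}}}},"required":["series"]}

```bash
mkdir -p pics
cat > h.py <<'E'
import numpy as np, cv2
from scipy.spatial.transform import Rotation as R
from rig import manip, optics, hand_in, regions_of, tip_of
def ray(c,uv):
    d=np.array([(uv[0]-c["cx"])/c["fx"],(uv[1]-c["cy"])/c["fy"],1.])
    d=np.array(c["rotation"])@d
    return np.array(c["eye"],float),d/np.linalg.norm(d)
def atz(c,uv,z):
    e,d=ray(c,uv); return e+d*(z-e[2])/d[2]
def tri(obs):
    A=np.zeros((3,3));b=np.zeros(3)
    for c,uv in obs:
        e,d=ray(c,uv);P=np.eye(3)-np.outer(d,d);A+=P;b+=P@e
    return np.linalg.solve(A,b)
def proj(c,p):
    q=np.array(c["rotation"]).T@(np.array(p)-c["eye"]); return [c["cx"]+c["fx"]*q[0]/q[2],c["cy"]+c["fy"]*q[1]/q[2]]
E
python3 - <<'E'
from h import *
s=manip.sense();print({k:np.round(v,3) for k,v in s.items()})
t=optics.camera("top");d=optics.camera("side")
cv2.imwrite("pics/a.png",np.vstack([t["pixels"],]));cv2.imwrite("pics/b.png",d["pixels"])
for c in (t,d):
  print(np.round(c["eye"],3),np.round(c["rotation"],3).tolist(),c["fx"])
  for n in ["cup_mid","cup_rim","cup_seat","hole","tumbler_rim","jar","brush"]:
    print(n,[(np.round(o["uv"],1).tolist(),round(o["confidence"],2)) for o in tip_of(c,n)])
E
```

```text
{'time': np.float64(0.0), 'joint_pos': array([ 1.071,  0.494,  1.346,  0.   ,  1.303, -0.096]), 'joint_velocities': array([ 0.   , -0.001,  0.001,  0.   , -0.001,  0.   ]), 'tau': array([ 5.0000e-03, -8.8215e+01, -3.8388e+01,  0.0000e+00,  1.0000e-02,
       -0.0000e+00]), 'tcp_pos': array([0.246, 0.574, 0.231]), 'tcp_rot': array([ 0.201,  0.98 , -0.001, -0.   ]), 'contact_force': array([-0.15 ,  0.022,  0.498]), 'ft_torque': array([-0.031,  0.044,  0.004]), 'grip_force': np.float64(0.0), 'gripper_width': np.float64(1.001)}
[0.477 0.103 1.104] [-0.696, 0.715, -0.037, 0.041] 375.153821430295
cup_mid [([286.5, 274.2], 0.94), ([342.8, 106.4], 0.89), ([315.4, 182.7], 0.71), ([300.4, 127.9], 0.65), ([256.6, 125.5], 0.65), ([269.7, 191.6], 0.65)]
cup_rim [([316.0, 181.3], 0.9), ([257.2, 122.7], 0.89), ([346.4, 109.2], 0.89), ([291.1, 276.9], 0.86), ([302.7, 118.1], 0.56)]
cup_seat [([312.6, 185.8], 0.91), ([262.1, 125.9], 0.9), ([343.3, 108.0], 0.88), ([300.3, 126.1], 0.87), ([285.3, 273.6], 0.71)]
hole [([270.8, 191.9], 0.61), ([317.0, 182.3], 0.58)]
tumbler_rim [([392.5, 217.7], 0.98)]
jar [([382.2, 176.0], 0.6), ([268.5, 193.9], 0.36)]
brush [([230.1, 191.0], 0.87), ([382.9, 178.1], 0.74)]
[1.266 1.014 0.895] [0.274, 0.838, -0.448, -0.146] 462.9031835693426
cup_mid [([148.3, 209.4], 0.95), ([226.7, 178.4], 0.89), ([298.6, 186.6], 0.88), ([203.2, 243.4], 0.85), ([193.6, 163.7], 0.62), ([183.6, 224.7], 0.61)]
cup_rim [([175.5, 214.9], 0.97), ([147.5, 201.9], 0.96), ([225.1, 172.9], 0.86), ([304.0, 180.2], 0.79), ([197.7, 233.2], 0.65)]
cup_seat [([145.8, 210.1], 0.86), ([182.1, 223.4], 0.8), ([200.0, 242.8], 0.69), ([225.3, 179.0], 0.57), ([298.9, 185.3], 0.53)]
hole [([253.4, 203.8], 0.88)]
tumbler_rim [([225.6, 130.9], 0.77)]
jar [([195.6, 161.7], 0.9)]
brush [([276.1, 219.8], 0.87)]
```

View pics/a.png

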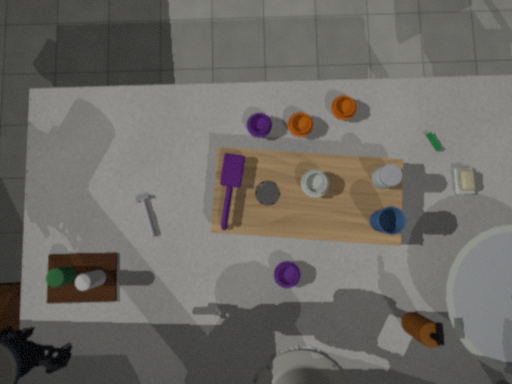

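View pics/b.png

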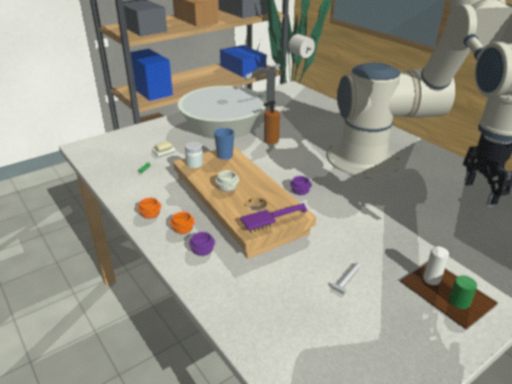

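The top view shows the white cup at (315,183), the hole at (267,193), the brush left of the hole, and the jar and tumbler at the right end. In the side view the cup is at (227,180) and the hole at (257,203). The orange and purple cups are look-alikes.

Run:
```python
from h import *
t=optics.camera("top");d=optics.camera("side")
near=lambda L,p:[o["uv"] for o in L if np.hypot(*(np.array(o["uv"])-p))<14][:1]
for n,zz,pt,pd in [("cup_mid",.0925,(315,183),(227,180)),("cup_rim",.115,(315,183),(226,174)),("cup_seat",.096,(315,183),(226,180)),("hole",.07,(268,193),(256,203)),("tumbler_rim",.165,(392,218),(225,131))]:
  a=near(tip_of(t,n),pt);b=near(tip_of(d,n),pd)
  if a:print(n,"top",np.round(atz(t,a[0],zz),4))
  if b:print(n,"side",np.round(atz(d,b[0],zz),4))
  if a and b:print("tri",np.round(tri([(t,a[0]),(d,b[0])]),4))
# hole by darkness
g=cv2.cvtColor(t["pixels"],cv2.COLOR_BGR2GRAY)
m=np.zeros_like(g);m[174:212,250:287]=(g[174:212,250:287]<105)
n,l,st,ce=cv2.connectedComponentsWithStats(m)
for i in range(1,n):
  if st[i,4]>100:print("hole blob",st[i],ce[i],np.round(atz(t,ce[i],.07),4), np.round(atz(t,[st[i,0],ce[i][1]],.07)-atz(t,[st[i,0]+st[i,2],ce[i][1]],.07),4))
for c,p in((t,(315,183)),(d,(227,180))):
  for o in regions_of(c,"cup_mid"):
    r=o["rect"]
    if abs((r[0]+r[2])/2-p[0])<12 and abs((r[1]+r[3])/2-p[1])<12: print("cup rect",r,o["confidence"])
print("board corners approx",[np.round(atz(t,u,.07),3)[:2].tolist() for u in [(217,150),(402,160),(211,232),(400,243)]])
for nm,c,x0,x1,y0,y1 in(("top",t,205,355,140,240),):
  cv2.imwrite("pics/c.png",cv2.resize(c["pixels"][y0:y1,x0:x1],None,fx=5,fy=5,interpolation=cv2.INTER_CUBIC))
cv2.imwrite("pics/d.png",cv2.resize(d["pixels"][150:250,190:320],None,fx=6,fy=6,interpolation=cv2.INTER_CUBIC))
```

```text
Traceback (most recent call last):
  File "h.py", line 9, in atz
    e,d=ray(c,uv); return e+d*(z-e[2])/d[2]
        ~~~^^^^^^
  File "h.py", line 6, in ray
    d=np.array(c["rotation"])@d
      ~~~~~~~~~~~~~~~~~~~~~~~^~
ValueError: matmul: Input operand 1 has a mismatch in its core dimension 0, with gufunc signature (n?,k),(k,m?)->(n?,m?) (size 3 is different from 4)
```

```bash
sed -i 's/d=np.array(c\["rotation"\])@d/d=R.from_quat(c["rotation"]).as_matrix()@d/; s/np.array(c\["rotation"\]).T@/R.from_quat(c["rotation"]).as_matrix().T@/' h.py
cat > look.py <<'E'
from h import *
t=optics.camera("top");d=optics.camera("side")
near=lambda L,p:[o["uv"] for o in L if np.hypot(*(np.array(o["uv"])-p))<14][:1]
for n,zz,pt,pd in [("cup_mid",.0925,(315,183),(227,180)),("cup_rim",.115,(315,183),(226,174)),("cup_seat",.096,(315,183),(226,180)),("hole",.07,(268,193),(256,203)),("tumbler_rim",.165,(392,218),(225,131))]:
  a=near(tip_of(t,n),pt);b=near(tip_of(d,n),pd)
  if a:print(n,"top",np.round(atz(t,a[0],zz),4))
  if b:print(n,"side",np.round(atz(d,b[0],zz),4))
  if a and b:print("tri",np.round(tri([(t,a[0]),(d,b[0])]),4))
g=cv2.cvtColor(t["pixels"],cv2.COLOR_BGR2GRAY)
m=np.zeros_like(g);m[174:212,250:287]=(g[174:212,250:287]<105)
n,l,st,ce=cv2.connectedComponentsWithStats(m)
for i in range(1,n):
  if st[i,4]>100:print("hole blob",st[i],ce[i],np.round(atz(t,ce[i],.07),4), np.round(atz(t,[st[i,0],ce[i][1]],.07)-atz(t,[st[i,0]+st[i,2],ce[i][1]],.07),4))
for c,p in((t,(315,183)),(d,(227,180))):
  for o in regions_of(c,"cup_mid"):
    r=o["rect"]
    if abs((r[0]+r[2])/2-p[0])<12 and abs((r[1]+r[3])/2-p[1])<12: print("cup rect",r,o["confidence"])
print("board corners approx",[np.round(atz(t,u,.07),3)[:2].tolist() for u in [(217,150),(402,160),(211,232),(400,243)]])
cv2.imwrite("pics/c.png",cv2.resize(t["pixels"][140:240,205:355],None,fx=5,fy=5,interpolation=cv2.INTER_CUBIC))
cv2.imwrite("pics/d.png",cv2.resize(d["pixels"][150:250,190:320],None,fx=6,fy=6,interpolation=cv2.INTER_CUBIC))
E
python3 look.py
```

```text
cup_mid top [ 0.5909 -0.0413  0.0925]
cup_mid side [ 0.5949 -0.0535  0.0925]
tri [ 0.5946 -0.0442  0.0961]
cup_rim top [ 0.5941 -0.0522  0.115 ]
cup_rim side [ 0.5823 -0.0493  0.115 ]
tri [ 0.5894 -0.0479  0.1195]
cup_seat top [ 0.5907 -0.0519  0.096 ]
cup_seat side [ 0.5996 -0.0509  0.096 ]
tri [ 0.5937 -0.0546  0.0912]
hole side [0.5752 0.0754 0.07  ]
tumbler_rim top [ 0.4865 -0.2213  0.165 ]
tumbler_rim side [ 0.4928 -0.2362  0.165 ]
tri [ 0.4918 -0.2251  0.1676]
hole blob [254 180  27  27 540] [267.09814815 192.80555556] [0.5737 0.0814 0.07  ] [0.002  0.0747 0.    ]
cup rect [300.2, 171.0, 330.2, 197.2] 0.94
cup rect [216.2, 167.9, 241.8, 189.4] 0.77
board corners approx [[0.698, 0.218], [0.655, -0.297], [0.47, 0.238], [0.427, -0.276]]
```

View pics/c.png

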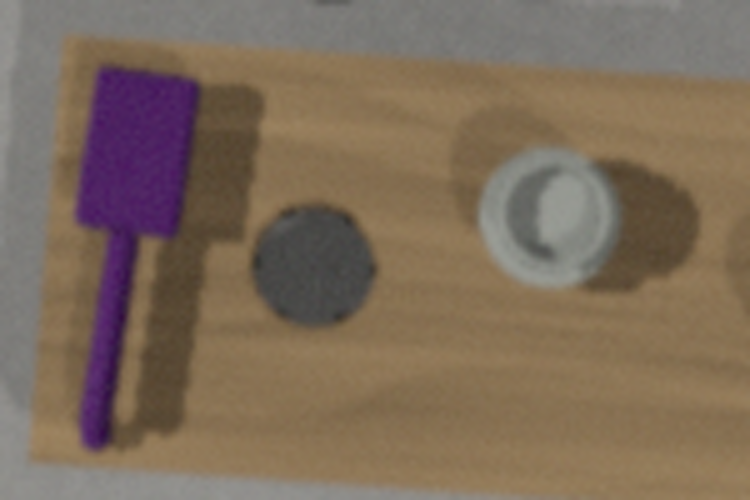

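View pics/d.png

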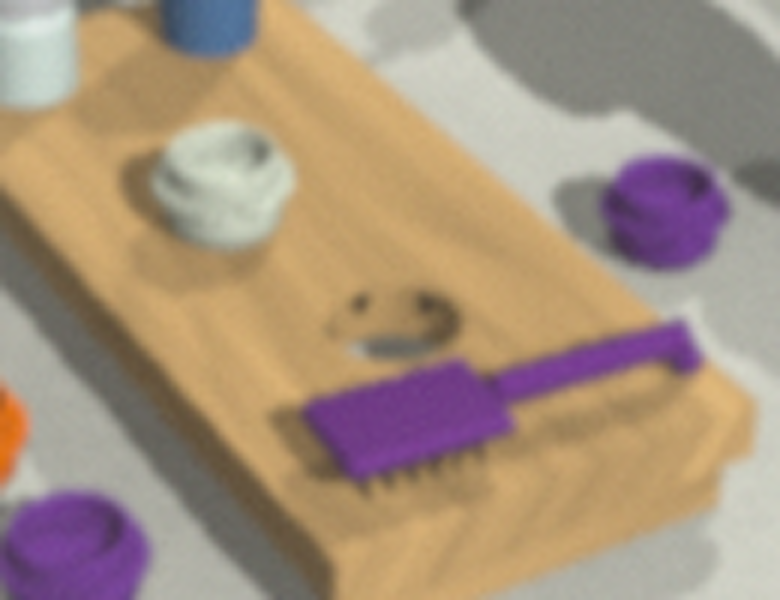

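Top crop: hole circle centred at crop (314,265), so pixel (267.4,192.6). The cup's flange is centred at crop (550,217), so pixel (314.6,183.0). The brush head's edge is about 30 mm left of the hole. The side crop agrees: cup upright, rubber buttons visible in the hole wall.

```bash
cat > fit.py <<'E'
from h import *
def ring(c,p,r,n=120):
    return [proj(c,np.array(p)+[r*np.cos(a),r*np.sin(a),0]) for a in np.linspace(0,2*np.pi,n,endpoint=False)]
def fitcirc(c,ch,p0,r,sgn):
    """maximise radial contrast of channel image across a world circle of radius r (inside-outside)*sgn"""
    im=cv2.GaussianBlur(ch.astype(np.float32),(0,0),.7)
    def sc(x,y):
        v=0
        for rr,s in((r-.004,1),(r+.004,-1)):
            q=np.float32(ring(c,(x,y,p0[2]),rr)); v+=s*cv2.remap(im,q[:,:1].copy(),q[:,1:].copy(),1).mean()
        return -sgn*v
    from scipy.optimize import minimize
    b=min(((sc(p0[0]+i*.002,p0[1]+j*.002),i,j) for i in range(-6,7) for j in range(-6,7)))
    o=minimize(lambda u:sc(*u),[p0[0]+b[1]*.002,p0[1]+b[2]*.002],method="Nelder-Mead",options=dict(initial_simplex=[[p0[0]+b[1]*.002+d,p0[1]+b[2]*.002+e] for d,e in((0,0),(.002,0),(0,.002))]))
    return np.round(o.x,4),round(-o.fun,1)
sat=lambda c:cv2.cvtColor(c["pixels"],cv2.COLOR_BGR2HSV)[...,1]
gray=lambda c:cv2.cvtColor(c["pixels"],cv2.COLOR_BGR2GRAY)
E
python3 - <<'E'
from fit import *
t=optics.camera("top");d=optics.camera("side")
for n,c in(("top",t),("side",d)):
    print(n,"hole gray",fitcirc(c,gray(c),(.5735,.081,.07),.035,-1),"sat",fitcirc(c,sat(c),(.5735,.081,.07),.035,-1))
    for z,r in((.1,.038),(.115,.03),(.115,.026)):
        print(n,z,r,"cup sat",fitcirc(c,sat(c),(.592,-.049,z),r,-1),"gray",fitcirc(c,gray(c),(.592,-.049,z),r,1))
E
```

```text
top hole gray (array([0.5742, 0.0813]), np.float64(35.9)) sat (array([0.5732, 0.0808]), np.float64(57.8))
top 0.1 0.038 cup sat (array([ 0.594 , -0.0465]), np.float64(73.1)) gray (array([ 0.5934, -0.0445]), np.float64(27.1))
top 0.115 0.03 cup sat (array([ 0.5953, -0.0537]), np.float64(32.4)) gray (array([ 0.5826, -0.0417]), np.float64(13.2))
top 0.115 0.026 cup sat (array([ 0.5956, -0.0583]), np.float64(29.7)) gray (array([ 0.5913, -0.0615]), np.float64(19.6))
side hole gray (array([0.5738, 0.0786]), np.float64(21.8)) sat (array([0.577 , 0.0759]), np.float64(11.8))
side 0.1 0.038 cup sat (array([ 0.5892, -0.0569]), np.float64(30.5)) gray (array([ 0.5987, -0.041 ]), np.float64(16.2))
side 0.115 0.03 cup sat (array([ 0.5944, -0.0503]), np.float64(27.7)) gray (array([ 0.5929, -0.0451]), np.float64(14.3))
side 0.115 0.026 cup sat (array([ 0.592 , -0.0551]), np.float64(25.0)) gray (array([ 0.5996, -0.0551]), np.float64(17.8))
```

```bash
cat >> h.py <<'E'
def plan(p,head_deg,s=None):
    """tool shift/turn to reach world p, tool down, tool y at world heading head_deg (or its half turn)"""
    s=s or manip.sense(); r0=R.from_quat(s["tcp_rot"])
    best=None
    for h in(head_deg,head_deg+180):
        a=np.radians(h); y=np.array([np.cos(a),np.sin(a),0]); z=np.array([0,0,-1.]); x=np.cross(y,z)
        w=(r0.inv()*R.from_matrix(np.stack([x,y,z],1))).as_rotvec(degrees=True)
        if best is None or np.linalg.norm(w)<np.linalg.norm(best): best=w
    t=r0.inv().apply(np.array(p)-s["tcp_pos"])
    print("T",np.round(t,4).tolist(),"W",np.round(best,2).tolist())
E
python3 -c "
from h import *
plan((.594,-.0465,.19),-4.8)"
```

```text
T [-0.5643, -0.4338, 0.0413] W [-0.0, -0.0, 71.61]
```

arm_command(
  series=[
    {"translation":[-0.05,-0.04,0.0],"angular":[0,0,7],"grip":1},
    {"translation":[-0.1,-0.08,0.0],"angular":[0,0,14],"grip":1},
    {"translation":[-0.15,-0.12,0.0],"angular":[0,0,21],"grip":1},
    {"translation":[-0.2,-0.16,0.0],"angular":[0,0,28],"grip":1},
    {"translation":[-0.25,-0.2,0.0],"angular":[0,0,35],"grip":1},
    {"translation":[-0.3,-0.24,0.0],"angular":[0,0,42],"grip":1},
    {"translation":[-0.35,-0.28,0.0],"angular":[0,0,49],"grip":1},
    {"translation":[-0.4,-0.32,0.0],"angular":[0,0,56],"grip":1},
    {"translation":[-0.45,-0.36,0.02],"angular":[0,0,63],"grip":1},
    {"translation":[-0.5,-0.4,0.03],"angular":[0,0,71.6],"grip":1},
    {"translation":[-0.5643,-0.4338,0.0413],"angular":[0,0,71.6],"grip":1},
    {"translation":[-0.5643,-0.4338,0.0413],"angular":[0,0,71.6],"grip":1},
    {"translation":[-0.5643,-0.4338,0.0413],"angular":[0,0,71.6],"grip":1},
    {"translation":[-0.5643,-0.4338,0.0413],"angular":[0,0,71.6],"grip":1},
  ],
)

```text
time: 3.55
tcp_pos: [0.5935, -0.046, 0.19]
tcp_rot: [0.736, 0.677, -0.0, -0.0]
contact_force: [-0.9, 0.7, -0.4]
gripper_width: 0.998
grip_force: 0.0
```

Run:
```python
from h import *
plan((.594,-.0465,.13),-4.8)
t=optics.camera("top");d=optics.camera("side")
a=cv2.resize(t["pixels"][130:250,240:400],None,fx=3,fy=3,interpolation=cv2.INTER_CUBIC)
b=cv2.resize(d["pixels"][100:220,170:300],None,fx=3,fy=3,interpolation=cv2.INTER_CUBIC)[:,:320]
cv2.imwrite("pics/e.png",np.hstack([b]))
for c in(t,d):print(proj(c,manip.sense()["tcp_pos"]))
```

```text
T [-0.0005, 0.0005, 0.06] W [-0.03, -0.01, 0.01]
[np.float64(319.4648360188662), np.float64(178.77774786165318)]
[np.float64(226.5614212352875), np.float64(154.52748594161588)]
```

View pics/e.png

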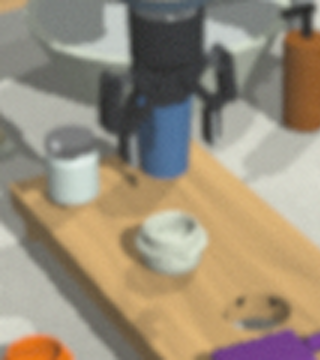

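The side crop shows the gripper centred above the cup, with the open fingertips at about (125,155) and (208,142). They sit roughly 13 mm higher than the projected TCP, so the TCP is the shut-finger point.

arm_command(
  series=[
    {"translation":[-0.0005,0.0005,0.05],"angular":[0,0,0],"grip":1},
    {"translation":[-0.0005,0.0005,0.075],"angular":[0,0,0],"grip":1},
    {"translation":[-0.0005,0.0005,0.093],"angular":[0,0,0],"grip":1},
    {"translation":[-0.0005,0.0005,0.093],"angular":[0,0,0],"grip":0.85},
    {"translation":[-0.0005,0.0005,0.093],"angular":[0,0,0],"grip":0.75},
  ],
)

```text
time: 4.28
tcp_pos: [0.5948, -0.0466, 0.098]
tcp_rot: [0.736, 0.677, 0.0, 0.0]
contact_force: [0.5, 0.5, 1.3]
gripper_width: 0.751
grip_force: 0.0
```

Run:
```python
from h import *
s=manip.sense();print(np.round(s["contact_force"],2),s["gripper_width"],s["tcp_pos"])
t=optics.camera("top");d=optics.camera("side")
a=cv2.resize(t["pixels"][150:220,280:360],None,fx=5,fy=5,interpolation=cv2.INTER_CUBIC)
b=cv2.resize(d["pixels"][140:210,190:270],None,fx=5,fy=5,interpolation=cv2.INTER_CUBIC)
cv2.imwrite("pics/f.png",np.hstack([a,b]))
```

```text
[0.49 0.48 1.32] 0.751065198636248 [ 0.59476901 -0.0466473   0.09797315]
```

View pics/f.png

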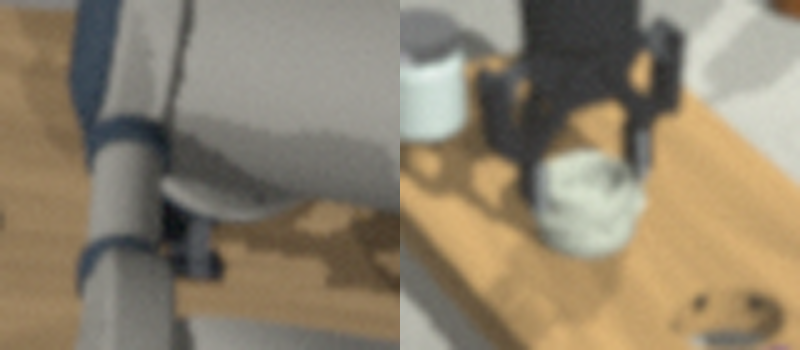

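The side view (right half) shows the fingers straddling the collar at (535,185) and (643,150), with the rim centred between them. The top view is blocked by the arm. Closing now, then a small lift.

arm_command(
  series=[
    {"translation":[0,0,0],"angular":[0,0,0],"grip":0.7},
    {"translation":[0,0,0],"angular":[0,0,0],"grip":0.65},
    {"translation":[0,0,0],"angular":[0,0,0],"grip":0.6},
    {"translation":[0,0,0],"angular":[0,0,0],"grip":0.6},
    {"translation":[0,0,-0.02],"angular":[0,0,0],"grip":0.6},
    {"translation":[0,0,-0.06],"angular":[0,0,0],"grip":0.6},
    {"translation":[0,0,-0.06],"angular":[0,0,0],"grip":0.6},
  ],
)

```text
time: 5.25
tcp_pos: [0.5961, -0.0473, 0.1601]
tcp_rot: [0.736, 0.677, 0.002, 0.002]
contact_force: [0.3, 0.5, -2.5]
gripper_width: 0.67
grip_force: 65.1
```

Run:
```python
from h import *
s=manip.sense();print(np.round(s["contact_force"],2),s["gripper_width"],s["tcp_pos"])
plan((.574,.081,.135),-4.8)
plan((.574,.081,.112),-4.8)
```

```text
[ 0.3   0.5  -2.55] 0.6698710169634817 [ 0.59612385 -0.04729621  0.16010371]
T [0.126, -0.0329, 0.0249] W [0.31, 0.03, 0.01]
T [0.126, -0.033, 0.0479] W [0.31, 0.03, 0.01]
```

arm_command(
  series=[
    {"translation":[0.03,-0.008,0],"angular":[0,0,0],"grip":0.6},
    {"translation":[0.07,-0.018,0],"angular":[0,0,0],"grip":0.6},
    {"translation":[0.11,-0.028,0],"angular":[0,0,0],"grip":0.6},
    {"translation":[0.126,-0.033,0.01],"angular":[0,0,0],"grip":0.6},
    {"translation":[0.126,-0.033,0.04],"angular":[0,0,0],"grip":0.6},
    {"translation":[0.126,-0.033,0.048],"angular":[0,0,0],"grip":0.6},
    {"translation":[0.126,-0.033,0.048],"angular":[0,0,0],"grip":0.6},
  ],
)

```text
time: 6.12
tcp_pos: [0.5718, 0.0808, 0.1085]
tcp_rot: [0.736, 0.677, -0.001, -0.0]
contact_force: [0.3, 0.5, -1.6]
gripper_width: 0.669
grip_force: 65.0
```

Run:
```python
from fit import *
s=manip.sense();p=s["tcp_pos"];print(np.round(s["contact_force"],2),s["gripper_width"],p)
plan((.574,.081,.084),-4.8)
t=optics.camera("top");d=optics.camera("side")
for z,r in((p[2]+.002,.038),(p[2]+.017,.030),(p[2]-.002,.032)):
  print(z,r,fitcirc(d,sat(d),(p[0],p[1],z),r,-1))
for n in("cup_rim","cup_mid","cup_seat"):
  for o in tip_of(d,n):
    if np.hypot(*(np.array(o["uv"])-proj(d,p)))<20:print(n,np.round(atz(d,o["uv"],p[2]+dict(cup_rim=.017,cup_mid=-.0055,cup_seat=-.002)[n]),4))
im=cv2.resize(d["pixels"][150:230,210:300],None,fx=6,fy=6,interpolation=cv2.INTER_CUBIC)
im2=im.copy()
for z,r,col in((.07,.035,(0,0,255)),(p[2]+.002,.038,(0,255,0)),(p[2]+.017,.030,(255,0,0))):
  c=(.574,.081) if r==.035 else p[:2]
  q=(np.array(ring(d,(c[0],c[1],z),r))-[210,150]+.5)*6
  cv2.polylines(im2,[q.astype(np.int32)],True,col,1)
cv2.imwrite("pics/g.png",np.vstack([im,im2])[:, :]) if 0 else cv2.imwrite("pics/g.png",cv2.resize(np.hstack([im,im2]),(800,356)))
```

```text
[ 0.35  0.48 -1.56] 0.6692301257879069 [0.57184881 0.08080347 0.10850804]
T [0.0004, 0.0022, 0.0245] W [-0.08, 0.01, -0.03]
0.1105080354244071 0.038 (array([0.5767, 0.0861]), np.float64(28.1))
0.12550803542440708 0.03 (array([0.5786, 0.0745]), np.float64(18.8))
0.1065080354244071 0.032 (array([0.5903, 0.1038]), np.float64(29.2))
cup_rim [0.5661 0.0706 0.1255]
cup_mid [0.5612 0.0568 0.103 ]
cup_seat [0.5726 0.0753 0.1065]
```

View pics/g.png

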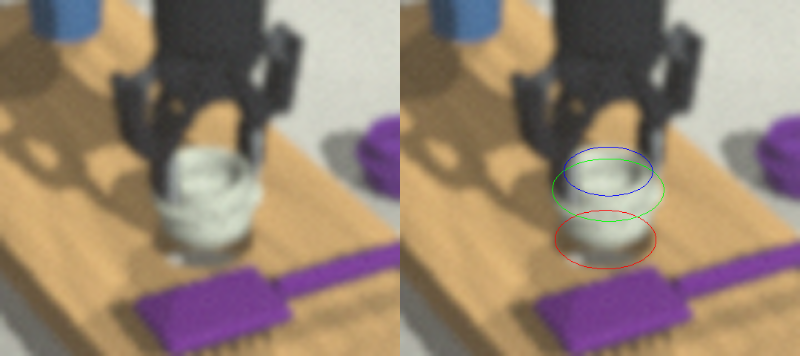

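The overlay matches: flange and rim ellipses centred on the TCP (about (208,190)) within about 1 mm, and the hole's ellipse matches the visible hole edge at (206,240). Correct by 2 mm and lower with force checks.

arm_command(
  series=[
    {"translation":[0.0005,0.0022,0],"angular":[0,0,0],"grip":0.6},
    {"translation":[0.0005,0.0022,0.006],"angular":[0,0,0],"grip":0.6},
    {"translation":[0.0005,0.0022,0.012],"angular":[0,0,0],"grip":0.6},
    {"translation":[0.0005,0.0022,0.016],"angular":[0,0,0],"grip":0.6},
    {"translation":[0.0005,0.0022,0.018],"angular":[0,0,0],"grip":0.6},
    {"translation":[0.0005,0.0022,0.018],"angular":[0,0,0],"grip":0.6},
  ],
)

```text
time: 7.12
tcp_pos: [0.5743, 0.0816, 0.0908]
tcp_rot: [0.736, 0.677, -0.0, -0.0]
contact_force: [-0.2, 0.7, -1.8]
gripper_width: 0.666
grip_force: 65.1
```

Run:
```python
from h import *
s=manip.sense();print(np.round(s["contact_force"],2),np.round(s["ft_torque"],3))
plan((.574,.081,.085),-4.8)
```

```text
[-0.21  0.68 -1.78] [-0.034 -0.002 -0.032]
T [-0.0006, -0.0002, 0.0058] W [-0.02, 0.0, 0.01]
```

arm_command(
  series=[
    {"translation":[-0.0004,0,0.002],"angular":[0,0,0],"grip":0.6},
    {"translation":[-0.0004,0,0.003],"angular":[0,0,0],"grip":0.6},
    {"translation":[-0.0004,0,0.004],"angular":[0,0,0],"grip":0.6},
    {"translation":[-0.0004,0,0.004],"angular":[0,0,0],"grip":0.6},
  ],
)

```text
time: 7.62
tcp_pos: [0.5743, 0.0812, 0.0869]
tcp_rot: [0.736, 0.677, -0.0, -0.0]
contact_force: [0.7, 0.3, -1.1]
gripper_width: 0.672
grip_force: 65.1
```

Run:
```python
from h import *
s=manip.sense();print(np.round(s["contact_force"],2),np.round(s["ft_torque"],3),s["tcp_pos"])
```

```text
[ 0.66  0.34 -1.14] [-0.036  0.006 -0.012] [0.57429715 0.08120576 0.08694081]
```

arm_command(
  series=[
    {"translation":[0,0,0.001],"angular":[0,0,0],"grip":0.6},
    {"translation":[0,0,0.002],"angular":[0,0,0],"grip":0.6},
    {"translation":[0,0,0.0025],"angular":[0,0,0],"grip":0.6},
    {"translation":[0,0,0.0025],"angular":[0,0,0],"grip":0.6},
  ],
)

```text
time: 8.12
tcp_pos: [0.5746, 0.0811, 0.0846]
tcp_rot: [0.736, 0.677, 0.0, 0.0]
contact_force: [2.2, -2.9, 0.9]
gripper_width: 0.673
grip_force: 65.4
```

Run:
```python
from h import *
s=manip.sense();print(np.round(s["contact_force"],2),np.round(s["ft_torque"],3),s["tcp_pos"])
```

```text
[ 2.18 -2.94  0.86] [-0.542 -0.465  0.02 ] [0.57462654 0.08109689 0.08459521]
```

arm_command(
  series=[
    {"translation":[-0.0013,0.001,0],"angular":[0,0,0],"grip":0.6},
    {"translation":[-0.0013,0.001,0],"angular":[0,0,0],"grip":0.6},
    {"translation":[-0.0013,0.001,0],"angular":[0,0,0],"grip":0.6},
  ],
)

```text
time: 8.5
tcp_pos: [0.5749, 0.0799, 0.0843]
tcp_rot: [0.736, 0.677, -0.0, -0.0]
contact_force: [0.6, -0.3, -1.7]
gripper_width: 0.671
grip_force: 65.1
```

Run:
```python
from h import *
s=manip.sense();print(np.round(s["contact_force"],2),np.round(s["ft_torque"],3),s["tcp_pos"])
```

```text
[ 0.6  -0.34 -1.7 ] [ 0.112  0.042 -0.044] [0.57491685 0.07992187 0.08432316]
```

arm_command(
  series=[
    {"translation":[-0.0006,0.0002,0.0005],"angular":[0,0,0],"grip":0.6},
    {"translation":[-0.0006,0.0002,0.0005],"angular":[0,0,0],"grip":0.6},
    {"translation":[-0.0006,0.0002,0.0005],"angular":[0,0,0],"grip":0.72},
    {"translation":[-0.0006,0.0002,0.0005],"angular":[0,0,0],"grip":0.8},
    {"translation":[-0.0006,0.0002,0.0005],"angular":[0,0,0],"grip":0.85},
    {"translation":[-0.0006,0.0002,-0.01],"angular":[0,0,0],"grip":0.85},
    {"translation":[-0.0006,0.0002,-0.04],"angular":[0,0,0],"grip":0.85},
    {"translation":[-0.0006,0.0002,-0.06],"angular":[0,0,0],"grip":0.5},
    {"translation":[-0.0006,0.0002,-0.06],"angular":[0,0,0],"grip":0},
  ],
)

```text
time: 9.62
tcp_pos: [0.5764, 0.0792, 0.1464]
tcp_rot: [0.736, 0.677, 0.001, 0.001]
contact_force: [-0.3, 0.7, 0.4]
gripper_width: 0.434
grip_force: 0.0
```

```bash
cat > see.py <<'E'
from fit import *
import sys
s=manip.sense();p=s["tcp_pos"];print(np.round(s["contact_force"],2),s["gripper_width"],p)
d=optics.camera("side")
x0,y0,x1,y1,k=225,170,290,240,8
im=cv2.resize(d["pixels"][y0:y1,x0:x1],None,fx=6,fy=6,interpolation=cv2.INTER_CUBIC)
im2=im.copy()
h=float(sys.argv[2])
for z,r,col in((.07,.035,(0,0,255)),(.074+h,.038,(0,255,0)),(.089+h,.030,(255,0,0))):
  q=(np.array(ring(d,(.575,.0795,z),r))-[x0,y0]+.5)*6
  cv2.polylines(im2,[q.astype(np.int32)],True,col,1)
  print(z,r,fitcirc(d,sat(d),(.575,.0795,z),r,-1))
cv2.imwrite(sys.argv[1],np.hstack([im,im2]))
E
python3 see.py pics/i.png 0.012; python3 -c "
from h import *
plan((.575,.0795,.13),-4.8)"
```

```text
[-0.29  0.7   0.41] 0.43351183057734216 [0.57636644 0.07923769 0.14644971]
0.07 0.035 (array([0.575 , 0.0795]), np.float64(30.3))
0.086 0.038 (array([0.5837, 0.0906]), np.float64(37.4))
0.10099999999999999 0.03 (array([0.5789, 0.0806]), np.float64(29.4))
T [0.0002, -0.0007, 0.0152] W [0.09, -0.01, 0.01]
```

View pics/i.png

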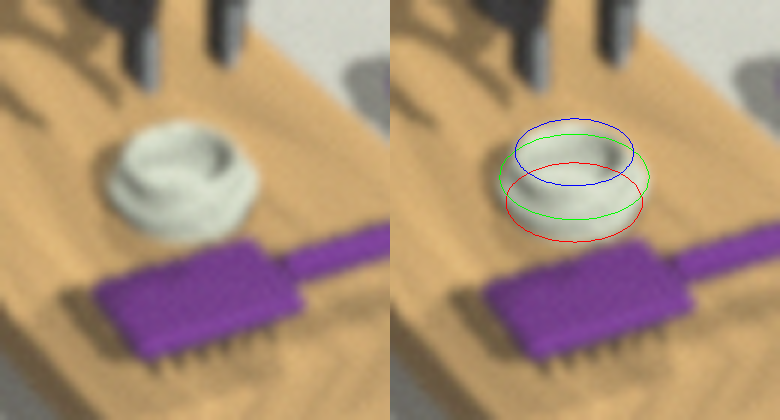

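The cup stands upright in the hole mouth: flange spans (107..259) around (183,177), matching the overlay at a height of 11–12 mm. Now I shut the fingers and move above the +y-tool side of the rim.

arm_command(
  series=[
    {"translation":[0.0003,0.0343,0],"angular":[0,0,0],"grip":0},
    {"translation":[0.0003,0.0343,0.02],"angular":[0,0,0],"grip":0},
    {"translation":[0.0003,0.0343,0.037],"angular":[0,0,0],"grip":0},
    {"translation":[0.0003,0.0343,0.037],"angular":[0,0,0],"grip":0},
    {"translation":[0.0003,0.0343,0.037],"angular":[0,0,0],"grip":0},
  ],
)

```text
time: 10.3
tcp_pos: [0.6094, 0.0767, 0.1077]
tcp_rot: [0.736, 0.677, -0.0, -0.0]
contact_force: [-0.3, 0.5, 0.1]
gripper_width: -0.002
grip_force: 0.0
```

```bash
cat > st.py <<'E'
from h import *
s=manip.sense();p=np.array(s["tcp_pos"]);r=R.from_quat(s["tcp_rot"])
C=np.array([.575,.0797,.089])
print("t",s["time"],"F",np.round(s["contact_force"],2),"M",np.round(s["ft_torque"],2),"tool-frame offset from centre mm (x=by,y=bx), z above home rim mm:",np.round(r.inv().apply(p-C)*1e3*[1,1,-1],2),np.round(s["gripper_width"],3))
E
python3 st.py
```

```text
t 10.3 F [-0.31  0.49  0.13] M [-0.   -0.03 -0.03] tool-frame offset from centre mm (x=by,y=bx), z above home rim mm: [-0.14 34.54 18.68] -0.002
```

arm_command(
  series=[
    {"translation":[0,0,0.004],"angular":[0,0,0],"grip":0},
    {"translation":[0,0,0.0055],"angular":[0,0,0],"grip":0},
    {"translation":[0,0,0.0065],"angular":[0,0,0],"grip":0},
    {"translation":[0,0,0.0075],"angular":[0,0,0],"grip":0},
    {"translation":[0,0,0.0075],"angular":[0,0,0],"grip":0},
  ],
)

```text
time: 10.92
tcp_pos: [0.6095, 0.0766, 0.0999]
tcp_rot: [0.736, 0.677, -0.0, -0.0]
contact_force: [0.8, -0.7, 0.5]
gripper_width: -0.001
grip_force: 0.0
```

```bash
python3 st.py
```

```text
t 10.925 F [ 0.76 -0.73  0.49] M [0.   0.01 0.  ] tool-frame offset from centre mm (x=by,y=bx), z above home rim mm: [-0.16 34.66 10.94] -0.001
```

arm_command(
  series=[
    {"translation":[0,0,0.0005],"angular":[0,0,0],"grip":0},
    {"translation":[0,0,0.001],"angular":[0,0,0],"grip":0},
    {"translation":[0,0,0.0015],"angular":[0,0,0],"grip":0},
    {"translation":[0,0,0.0015],"angular":[0,0,0],"grip":0},
  ],
)

```text
time: 11.42
tcp_pos: [0.6095, 0.0767, 0.0984]
tcp_rot: [0.736, 0.677, -0.0, -0.0]
contact_force: [0.1, 0.2, -0.1]
gripper_width: -0.001
grip_force: 0.0
```

```bash
python3 st.py
```

```text
t 11.425 F [ 0.06  0.24 -0.07] M [-0.02 -0.   -0.02] tool-frame offset from centre mm (x=by,y=bx), z above home rim mm: [-0.15 34.65  9.44] -0.001
```

arm_command(
  series=[
    {"translation":[0,0,-0.005],"angular":[0,0,0],"grip":0},
    {"translation":[0,-0.005,-0.005],"angular":[0,0,0],"grip":0},
    {"translation":[0,-0.005,-0.002],"angular":[0,0,0],"grip":0},
    {"translation":[0,-0.005,-0.001],"angular":[0,0,0],"grip":0},
    {"translation":[0,-0.005,0.0],"angular":[0,0,0],"grip":0},
    {"translation":[0,-0.005,0.0],"angular":[0,0,0],"grip":0},
  ],
)

```text
time: 12.18
tcp_pos: [0.6045, 0.0771, 0.0983]
tcp_rot: [0.736, 0.677, -0.0, -0.0]
contact_force: [0.3, -0.6, -0.1]
gripper_width: 0.001
grip_force: 0.0
```

```bash
python3 st.py
```

```text
t 12.175 F [ 0.28 -0.58 -0.12] M [-0.02 -0.02  0.  ] tool-frame offset from centre mm (x=by,y=bx), z above home rim mm: [-0.17 29.62  9.32] 0.001
```

arm_command(
  series=[
    {"translation":[0,0,0.0005],"angular":[0,0,0],"grip":0},
    {"translation":[0,0,0.001],"angular":[0,0,0],"grip":0},
    {"translation":[0,0,0.001],"angular":[0,0,0],"grip":0},
  ],
)

```text
time: 12.55
tcp_pos: [0.6047, 0.077, 0.0976]
tcp_rot: [0.736, 0.677, 0.0, 0.0]
contact_force: [0.1, 0.5, 2.1]
gripper_width: 0.0
grip_force: 1.2
```

```bash
python3 st.py
```

```text
t 12.55 F [0.08 0.54 2.13] M [-0.04 -0.03 -0.03] tool-frame offset from centre mm (x=by,y=bx), z above home rim mm: [-0.16 29.86  8.61] 0.0
```

arm_command(
  series=[
    {"translation":[0,0,0.0005],"angular":[0,0,0],"grip":0},
    {"translation":[0,0,0.001],"angular":[0,0,0],"grip":0},
    {"translation":[0,0,0.001],"angular":[0,0,0],"grip":0},
  ],
)

```text
time: 12.92
tcp_pos: [0.6051, 0.0771, 0.0969]
tcp_rot: [0.736, 0.677, 0.0, 0.0]
contact_force: [-0.0, -0.1, 6.5]
gripper_width: 0.003
grip_force: 3.0
```

```bash
python3 st.py
```

```text
t 12.925 F [-0.02 -0.07  6.46] M [-0.07 -0.13  0.09] tool-frame offset from centre mm (x=by,y=bx), z above home rim mm: [-0.12 30.24  7.84] 0.003
```

arm_command(
  series=[
    {"translation":[0,0,0.0005],"angular":[0,0,0],"grip":0},
    {"translation":[0,0,0.001],"angular":[0,0,0],"grip":0},
    {"translation":[0,0,0.001],"angular":[0,0,0],"grip":0},
  ],
)

```text
time: 13.3
tcp_pos: [0.6055, 0.0771, 0.0962]
tcp_rot: [0.736, 0.677, 0.001, 0.001]
contact_force: [2.6, -0.7, 8.3]
gripper_width: 0.002
grip_force: 4.0
```

```bash
python3 st.py
```

```text
t 13.3 F [ 2.6  -0.7   8.35] M [-0.05 -0.3  -0.02] tool-frame offset from centre mm (x=by,y=bx), z above home rim mm: [-0.07 30.59  7.09] 0.002
```

arm_command(
  series=[
    {"translation":[0,0,0.0005],"angular":[0,0,0],"grip":0},
    {"translation":[0,0,0.001],"angular":[0,0,0],"grip":0},
    {"translation":[0,0,0.001],"angular":[0,0,0],"grip":0},
  ],
)

```text
time: 13.68
tcp_pos: [0.6058, 0.077, 0.0954]
tcp_rot: [0.736, 0.677, 0.001, 0.001]
contact_force: [2.6, -0.6, 11.2]
gripper_width: -0.001
grip_force: 5.7
```

arm_command(
  series=[
    {"translation":[0,0,-0.008],"angular":[0,0,0],"grip":0},
    {"translation":[0,-0.03,-0.008],"angular":[0,0,0],"grip":0},
    {"translation":[0,-0.0595,-0.008],"angular":[0,0,0],"grip":0},
    {"translation":[0,-0.0595,-0.007],"angular":[0,0,0],"grip":0},
    {"translation":[0,-0.0595,-0.005],"angular":[0,0,0],"grip":0},
    {"translation":[0,-0.0595,-0.004],"angular":[0,0,0],"grip":0},
    {"translation":[0,-0.0595,-0.003],"angular":[0,0,0],"grip":0},
    {"translation":[0,-0.0595,-0.003],"angular":[0,0,0],"grip":0},
  ],
)

```text
time: 14.68
tcp_pos: [0.5458, 0.082, 0.0977]
tcp_rot: [0.736, 0.677, 0.0, 0.0]
contact_force: [-0.9, -0.5, 6.7]
gripper_width: 0.003
grip_force: 3.2
```

```bash
python3 st.py
```

```text
t 14.675 F [-0.89 -0.5   6.71] M [-0.03  0.33  0.01] tool-frame offset from centre mm (x=by,y=bx), z above home rim mm: [ -0.19 -29.33   8.67] 0.003
```

arm_command(
  series=[
    {"translation":[0,0,0.0005],"angular":[0,0,0],"grip":0},
    {"translation":[0,0,0.001],"angular":[0,0,0],"grip":0},
    {"translation":[0,0,0.0015],"angular":[0,0,0],"grip":0},
    {"translation":[0,0,0.0015],"angular":[0,0,0],"grip":0},
  ],
)

```text
time: 15.18
tcp_pos: [0.5454, 0.082, 0.0965]
tcp_rot: [0.736, 0.677, 0.0, -0.0]
contact_force: [-6.2, 0.3, 15.0]
gripper_width: 0.003
grip_force: 7.4
```

```bash
python3 st.py
```

```text
t 15.175 F [-6.24  0.32 15.03] M [ 0.16  0.98 -0.06] tool-frame offset from centre mm (x=by,y=bx), z above home rim mm: [ -0.14 -29.66   7.46] 0.003
```

arm_command(
  series=[
    {"translation":[0,-0.0005,0.0002],"angular":[0,0,0],"grip":0},
    {"translation":[0,-0.0008,0.0004],"angular":[0,0,0],"grip":0},
    {"translation":[0,-0.0008,0.0004],"angular":[0,0,0],"grip":0},
  ],
)

```text
time: 15.55
tcp_pos: [0.5451, 0.0821, 0.0962]
tcp_rot: [0.736, 0.677, 0.0, 0.0]
contact_force: [-3.2, 0.4, 14.7]
gripper_width: -0.001
grip_force: 7.4
```

```bash
python3 st.py
```

```text
t 15.55 F [-3.22  0.35 14.67] M [0.03 0.59 0.04] tool-frame offset from centre mm (x=by,y=bx), z above home rim mm: [ -0.1  -29.97   7.23] -0.001
```

arm_command(
  series=[
    {"translation":[0,-0.0002,0.0003],"angular":[0,0,0],"grip":0},
    {"translation":[0,-0.0004,0.0006],"angular":[0,0,0],"grip":0},
    {"translation":[0,-0.0005,0.0008],"angular":[0,0,0],"grip":0},
    {"translation":[0,-0.0005,0.0008],"angular":[0,0,0],"grip":0},
  ],
)

```text
time: 16.05
tcp_pos: [0.5447, 0.082, 0.0954]
tcp_rot: [0.736, 0.677, 0.0, 0.0]
contact_force: [-2.9, -0.2, 16.0]
gripper_width: 0.003
grip_force: 7.8
```

```bash
python3 st.py
```

```text
t 16.05 F [-2.91 -0.21 16.02] M [-0.1   0.58 -0.  ] tool-frame offset from centre mm (x=by,y=bx), z above home rim mm: [ -0.21 -30.43   6.46] 0.003
```

arm_command(
  series=[
    {"translation":[0,0,0.0003],"angular":[0,0,0],"grip":0},
    {"translation":[0,0,0.0006],"angular":[0,0,0],"grip":0},
    {"translation":[0,0,0.0008],"angular":[0,0,0],"grip":0},
    {"translation":[0,0,0.0008],"angular":[0,0,0],"grip":0},
  ],
)

```text
time: 16.55
tcp_pos: [0.5443, 0.0821, 0.0946]
tcp_rot: [0.736, 0.677, 0.0, 0.0]
contact_force: [-4.8, -0.2, 17.1]
gripper_width: -0.002
grip_force: 8.7
```

```bash
python3 st.py
```

```text
t 16.55 F [-4.78 -0.23 17.05] M [-0.    0.96 -0.02] tool-frame offset from centre mm (x=by,y=bx), z above home rim mm: [ -0.16 -30.76   5.62] -0.002
```

arm_command(
  series=[
    {"translation":[0,0,-0.0085],"angular":[0,0,0],"grip":0},
    {"translation":[0.015,0.02,-0.0085],"angular":[0,0,0],"grip":0},
    {"translation":[0.031,0.0305,-0.0085],"angular":[0,0,0],"grip":0},
    {"translation":[0.031,0.0305,-0.006],"angular":[0,0,0],"grip":0},
    {"translation":[0.031,0.0305,-0.004],"angular":[0,0,0],"grip":0},
    {"translation":[0.031,0.0305,-0.003],"angular":[0,0,0],"grip":0},
    {"translation":[0.031,0.0305,-0.0025],"angular":[0,0,0],"grip":0},
    {"translation":[0.031,0.0305,-0.0025],"angular":[0,0,0],"grip":0},
  ],
)

```text
time: 17.55
tcp_pos: [0.5768, 0.1103, 0.0965]
tcp_rot: [0.736, 0.677, -0.0, -0.0]
contact_force: [1.0, 0.7, -0.9]
gripper_width: 0.002
grip_force: 0.0
```

```bash
python3 st.py
```

```text
t 17.55 F [ 1.    0.75 -0.92] M [ 0.03 -0.02 -0.01] tool-frame offset from centre mm (x=by,y=bx), z above home rim mm: [30.65 -0.75  7.51] 0.002
```

Free at 7.5. Step down.

arm_command(
  series=[
    {"translation":[0,0.0005,0.0005],"angular":[0,0,0],"grip":0},
    {"translation":[0,0.0005,0.001],"angular":[0,0,0],"grip":0},
    {"translation":[0,0.0005,0.0014],"angular":[0,0,0],"grip":0},
    {"translation":[0,0.0005,0.0014],"angular":[0,0,0],"grip":0},
  ],
)

```text
time: 18.05
tcp_pos: [0.5776, 0.1104, 0.0954]
tcp_rot: [0.736, 0.677, 0.0, 0.0]
contact_force: [-0.6, -0.5, 5.2]
gripper_width: 0.001
grip_force: 2.9
```

```bash
python3 st.py
```

```text
t 18.05 F [-0.62 -0.47  5.23] M [-0.04  0.16 -0.  ] tool-frame offset from centre mm (x=by,y=bx), z above home rim mm: [3.084e+01 2.000e-02 6.400e+00] 0.001
```

arm_command(
  series=[
    {"translation":[0,0,0.0004],"angular":[0,0,0],"grip":0},
    {"translation":[0,0,0.0008],"angular":[0,0,0],"grip":0},
    {"translation":[0.0003,0,0.0011],"angular":[0,0,0],"grip":0},
    {"translation":[0.0003,0,0.0011],"angular":[0,0,0],"grip":0},
  ],
)

```text
time: 18.55
tcp_pos: [0.5778, 0.1109, 0.0947]
tcp_rot: [0.736, 0.677, 0.0, 0.0]
contact_force: [-1.8, 0.8, 10.6]
gripper_width: 0.0
grip_force: 5.3
```

```bash
python3 st.py
```

```text
t 18.55 F [-1.84  0.83 10.56] M [0.1  0.33 0.  ] tool-frame offset from centre mm (x=by,y=bx), z above home rim mm: [31.29  0.24  5.65] 0.0
```

arm_command(
  series=[
    {"translation":[0,0,0.0004],"angular":[0,0,0],"grip":0},
    {"translation":[0,0,0.0008],"angular":[0,0,0],"grip":0},
    {"translation":[0.0003,0,0.001],"angular":[0,0,0],"grip":0},
    {"translation":[0.0003,0,0.001],"angular":[0,0,0],"grip":0},
  ],
)

```text
time: 19.05
tcp_pos: [0.5781, 0.1113, 0.0939]
tcp_rot: [0.736, 0.677, 0.001, 0.0]
contact_force: [-2.2, 1.7, 14.1]
gripper_width: 0.002
grip_force: 6.9
```

```bash
python3 st.py
```

```text
t 19.05 F [-2.17  1.74 14.12] M [0.2  0.37 0.  ] tool-frame offset from centre mm (x=by,y=bx), z above home rim mm: [31.74  0.41  4.86] 0.002
```

arm_command(
  series=[
    {"translation":[0,0,0.0004],"angular":[0,0,0],"grip":0},
    {"translation":[0,0,0.0008],"angular":[0,0,0],"grip":0},
    {"translation":[0,0,0.001],"angular":[0,0,0],"grip":0},
    {"translation":[0,0,0.001],"angular":[0,0,0],"grip":0},
  ],
)

```text
time: 19.55
tcp_pos: [0.5783, 0.1116, 0.093]
tcp_rot: [0.736, 0.677, 0.001, 0.0]
contact_force: [-1.5, 4.7, 14.0]
gripper_width: 0.003
grip_force: 7.3
```

arm_command(
  series=[
    {"translation":[0,0,-0.01],"angular":[0,0,0],"grip":0},
    {"translation":[-0.03,0,-0.01],"angular":[0,0,0],"grip":0},
    {"translation":[-0.0625,0,-0.01],"angular":[0,0,0],"grip":0},
    {"translation":[-0.0625,0,-0.0075],"angular":[0,0,0],"grip":0},
    {"translation":[-0.0625,0,-0.006],"angular":[0,0,0],"grip":0},
    {"translation":[-0.0625,0,-0.005],"angular":[0,0,0],"grip":0},
    {"translation":[-0.0625,0,-0.0042],"angular":[0,0,0],"grip":0},
    {"translation":[-0.0625,0,-0.0042],"angular":[0,0,0],"grip":0},
  ],
)

```text
time: 20.55
tcp_pos: [0.5722, 0.0491, 0.0961]
tcp_rot: [0.736, 0.677, -0.0, -0.0]
contact_force: [-0.3, -0.3, -0.3]
gripper_width: -0.0
grip_force: 0.0
```

```bash
python3 st.py
```

```text
t 20.55 F [-0.34 -0.29 -0.3 ] M [ 0.01 -0.01 -0.02] tool-frame offset from centre mm (x=by,y=bx), z above home rim mm: [-30.73  -0.2    7.1 ] -0.0
```

arm_command(
  series=[
    {"translation":[0,0,0.0004],"angular":[0,0,0],"grip":0},
    {"translation":[0,0,0.0008],"angular":[0,0,0],"grip":0},
    {"translation":[0,0,0.0012],"angular":[0,0,0],"grip":0},
    {"translation":[0,0,0.0016],"angular":[0,0,0],"grip":0},
    {"translation":[0,0,0.0016],"angular":[0,0,0],"grip":0},
  ],
)

```text
time: 21.18
tcp_pos: [0.5725, 0.0487, 0.0952]
tcp_rot: [0.736, 0.677, 0.0, 0.0]
contact_force: [-1.6, -0.5, 12.1]
gripper_width: -0.002
grip_force: 5.5
```

```bash
python3 st.py
```

```text
t 21.175 F [-1.63 -0.48 12.07] M [-0.04  0.42  0.06] tool-frame offset from centre mm (x=by,y=bx), z above home rim mm: [-31.1    0.14   6.21] -0.002
```

arm_command(
  series=[
    {"translation":[0,0,0.0003],"angular":[0,0,0],"grip":0},
    {"translation":[0,0,0.0006],"angular":[0,0,0],"grip":0},
    {"translation":[-0.0003,0,0.0009],"angular":[0,0,0],"grip":0},
    {"translation":[-0.0003,0,0.0009],"angular":[0,0,0],"grip":0},
  ],
)

```text
time: 21.68
tcp_pos: [0.5726, 0.0483, 0.0945]
tcp_rot: [0.736, 0.677, 0.0, 0.0]
contact_force: [-2.4, -1.7, 14.8]
gripper_width: -0.001
grip_force: 7.1
```

```bash
python3 st.py
```

```text
t 21.675 F [-2.4  -1.67 14.82] M [-0.14  0.5   0.04] tool-frame offset from centre mm (x=by,y=bx), z above home rim mm: [-31.47   0.25   5.49] -0.001
```

arm_command(
  series=[
    {"translation":[0,0,0.0003],"angular":[0,0,0],"grip":0},
    {"translation":[0,0,0.0006],"angular":[0,0,0],"grip":0},
    {"translation":[-0.0003,0,0.0009],"angular":[0,0,0],"grip":0},
    {"translation":[-0.0003,0,0.0009],"angular":[0,0,0],"grip":0},
  ],
)

```text
time: 22.18
tcp_pos: [0.5726, 0.0478, 0.0937]
tcp_rot: [0.736, 0.677, 0.0, 0.001]
contact_force: [-2.6, -3.8, 15.2]
gripper_width: -0.004
grip_force: 7.4
```

```bash
python3 st.py
```

```text
t 22.175 F [-2.62 -3.82 15.16] M [-0.6   0.52  0.04] tool-frame offset from centre mm (x=by,y=bx), z above home rim mm: [-32.02   0.31   4.65] -0.004
```

arm_command(
  series=[
    {"translation":[0,0,0.0003],"angular":[0,0,0],"grip":0},
    {"translation":[0,0,0.0006],"angular":[0,0,0],"grip":0},
    {"translation":[0,0,0.0009],"angular":[0,0,0],"grip":0},
    {"translation":[0,0,0.0009],"angular":[0,0,0],"grip":0},
  ],
)

```text
time: 22.68
tcp_pos: [0.573, 0.0475, 0.0928]
tcp_rot: [0.736, 0.677, 0.0, 0.001]
contact_force: [-2.6, -5.8, 13.3]
gripper_width: 0.002
grip_force: 6.4
```

arm_command(
  series=[
    {"translation":[0,0,-0.01],"angular":[0,0,0],"grip":0},
    {"translation":[0.015,0.015,-0.01],"angular":[0,0,0],"grip":0},
    {"translation":[0.032,0.03,-0.01],"angular":[0,0,0],"grip":0},
    {"translation":[0.032,0.03,-0.007],"angular":[0,0,0],"grip":0},
    {"translation":[0.032,0.03,-0.005],"angular":[0,0,0],"grip":0},
    {"translation":[0.032,0.03,-0.004],"angular":[0,0,0],"grip":0},
    {"translation":[0.032,0.03,-0.0033],"angular":[0,0,0],"grip":0},
    {"translation":[0.032,0.03,-0.0026],"angular":[0,0,0],"grip":0},
    {"translation":[0.032,0.03,-0.0026],"angular":[0,0,0],"grip":0},
  ],
)

```text
time: 23.8
tcp_pos: [0.6047, 0.0775, 0.0945]
tcp_rot: [0.736, 0.677, -0.0, -0.0]
contact_force: [-1.0, 0.5, 0.6]
gripper_width: 0.004
grip_force: 0.0
```

```bash
python3 st.py
```

```text
t 23.8 F [-0.97  0.49  0.65] M [0.03 0.02 0.  ] tool-frame offset from centre mm (x=by,y=bx), z above home rim mm: [ 0.27 29.82  5.49] 0.004
```

arm_command(
  series=[
    {"translation":[0,0.0004,0.0004],"angular":[0,0,0],"grip":0},
    {"translation":[0,0.0006,0.0008],"angular":[0,0,0],"grip":0},
    {"translation":[0,0.0008,0.0012],"angular":[0,0,0],"grip":0},
    {"translation":[0,0.001,0.0016],"angular":[0,0,0],"grip":0},
    {"translation":[0,0.001,0.0016],"angular":[0,0,0],"grip":0},
  ],
)

```text
time: 24.42
tcp_pos: [0.6057, 0.0775, 0.093]
tcp_rot: [0.736, 0.677, -0.0, -0.0]
contact_force: [-1.2, 0.4, 3.6]
gripper_width: -0.002
grip_force: 2.1
```

```bash
python3 st.py
```

```text
t 24.425 F [-1.18  0.45  3.59] M [ 0.06  0.31 -0.06] tool-frame offset from centre mm (x=by,y=bx), z above home rim mm: [ 0.39 30.79  4.03] -0.002
```

arm_command(
  series=[
    {"translation":[0,0,0.0004],"angular":[0,0,0],"grip":0},
    {"translation":[0,0,0.0008],"angular":[0,0,0],"grip":0},
    {"translation":[0,0,0.0012],"angular":[0,0,0],"grip":0},
    {"translation":[0,0,0.0012],"angular":[0,0,0],"grip":0},
  ],
)

```text
time: 24.92
tcp_pos: [0.6062, 0.0775, 0.0922]
tcp_rot: [0.736, 0.677, 0.0, 0.0]
contact_force: [-1.6, -0.1, 9.5]
gripper_width: 0.001
grip_force: 4.6
```

```bash
python3 st.py
```

```text
t 24.925 F [-1.59 -0.09  9.47] M [ 0.09  0.33 -0.02] tool-frame offset from centre mm (x=by,y=bx), z above home rim mm: [ 0.43 31.24  3.21] 0.001
```

arm_command(
  series=[
    {"translation":[0,0,0.0003],"angular":[0,0,0],"grip":0},
    {"translation":[0,0,0.0006],"angular":[0,0,0],"grip":0},
    {"translation":[0,0,0.0009],"angular":[0,0,0],"grip":0},
    {"translation":[0,0,0.0009],"angular":[0,0,0],"grip":0},
  ],
)

```text
time: 25.42
tcp_pos: [0.6065, 0.0775, 0.0915]
tcp_rot: [0.736, 0.677, 0.001, 0.001]
contact_force: [-0.8, 0.9, 11.0]
gripper_width: 0.003
grip_force: 5.5
```

```bash
python3 st.py
```

```text
t 25.425 F [-0.78  0.86 10.96] M [0.08 0.21 0.01] tool-frame offset from centre mm (x=by,y=bx), z above home rim mm: [ 0.44 31.55  2.47] 0.003
```

arm_command(
  series=[
    {"translation":[0,0,-0.009],"angular":[0,0,0],"grip":0},
    {"translation":[0,-0.03,-0.009],"angular":[0,0,0],"grip":0},
    {"translation":[0,-0.062,-0.009],"angular":[0,0,0],"grip":0},
    {"translation":[0,-0.062,-0.007],"angular":[0,0,0],"grip":0},
    {"translation":[0,-0.062,-0.005],"angular":[0,0,0],"grip":0},
    {"translation":[0,-0.062,-0.004],"angular":[0,0,0],"grip":0},
    {"translation":[0,-0.062,-0.0033],"angular":[0,0,0],"grip":0},
    {"translation":[0,-0.062,-0.003],"angular":[0,0,0],"grip":0},
    {"translation":[0,-0.062,-0.003],"angular":[0,0,0],"grip":0},
  ],
)

```text
time: 26.55
tcp_pos: [0.5441, 0.0826, 0.0937]
tcp_rot: [0.736, 0.677, -0.0, -0.0]
contact_force: [-0.6, -0.1, -0.7]
gripper_width: 0.002
grip_force: 0.0
```

arm_command(
  series=[
    {"translation":[0,0,0.0003],"angular":[0,0,0],"grip":0},
    {"translation":[0,0,0.0006],"angular":[0,0,0],"grip":0},
    {"translation":[0,0,0.0009],"angular":[0,0,0],"grip":0},
    {"translation":[0,0,0.0012],"angular":[0,0,0],"grip":0},
    {"translation":[0,0,0.0012],"angular":[0,0,0],"grip":0},
  ],
)

```text
time: 27.18
tcp_pos: [0.5441, 0.0827, 0.0932]
tcp_rot: [0.736, 0.677, 0.0, 0.0]
contact_force: [-3.7, 0.4, 12.2]
gripper_width: -0.003
grip_force: 6.0
```

arm_command(
  series=[
    {"translation":[0,0,0.0003],"angular":[0,0,0],"grip":0},
    {"translation":[0,0,0.0005],"angular":[0,0,0],"grip":0},
    {"translation":[0,-0.0003,0.0007],"angular":[0,0,0],"grip":0},
    {"translation":[0,-0.0003,0.0007],"angular":[0,0,0],"grip":0},
  ],
)

```text
time: 27.68
tcp_pos: [0.5438, 0.0828, 0.0925]
tcp_rot: [0.736, 0.677, 0.0, 0.0]
contact_force: [-3.5, 1.1, 12.6]
gripper_width: -0.0
grip_force: 6.3
```

arm_command(
  series=[
    {"translation":[0,0,0.0003],"angular":[0,0,0],"grip":0},
    {"translation":[0,0,0.0006],"angular":[0,0,0],"grip":0},
    {"translation":[0,-0.0003,0.0009],"angular":[0,0,0],"grip":0},
    {"translation":[0,-0.0003,0.0012],"angular":[0,0,0],"grip":0},
    {"translation":[0,-0.0003,0.0012],"angular":[0,0,0],"grip":0},
  ],
)

```text
time: 28.3
tcp_pos: [0.543, 0.0828, 0.091]
tcp_rot: [0.736, 0.677, -0.0, -0.0]
contact_force: [-4.1, 1.0, 9.2]
gripper_width: -0.001
grip_force: 4.8
```

arm_command(
  series=[
    {"translation":[0,0,-0.009],"angular":[0,0,0],"grip":0},
    {"translation":[0.015,0.02,-0.009],"angular":[0,0,0],"grip":0},
    {"translation":[0.031,0.0315,-0.009],"angular":[0,0,0],"grip":0},
    {"translation":[0.031,0.0315,-0.006],"angular":[0,0,0],"grip":0},
    {"translation":[0.031,0.0315,-0.004],"angular":[0,0,0],"grip":0},
    {"translation":[0.031,0.0315,-0.003],"angular":[0,0,0],"grip":0},
    {"translation":[0.031,0.0315,-0.0022],"angular":[0,0,0],"grip":0},
    {"translation":[0.031,0.0315,-0.0016],"angular":[0,0,0],"grip":0},
    {"translation":[0.031,0.0315,-0.0016],"angular":[0,0,0],"grip":0},
  ],
)

```text
time: 29.42
tcp_pos: [0.5774, 0.1109, 0.0923]
tcp_rot: [0.736, 0.677, -0.0, -0.0]
contact_force: [-0.8, 0.3, 0.7]
gripper_width: -0.001
grip_force: 0.0
```

arm_command(
  series=[
    {"translation":[0,0,0.0003],"angular":[0,0,0],"grip":0},
    {"translation":[0,0,0.0006],"angular":[0,0,0],"grip":0},
    {"translation":[0,0,0.0009],"angular":[0,0,0],"grip":0},
    {"translation":[0,0,0.0012],"angular":[0,0,0],"grip":0},
    {"translation":[0,0,0.0012],"angular":[0,0,0],"grip":0},
  ],
)

```text
time: 30.05
tcp_pos: [0.5775, 0.1111, 0.0913]
tcp_rot: [0.736, 0.677, 0.0, 0.0]
contact_force: [-0.8, 1.8, 4.6]
gripper_width: -0.001
grip_force: 2.5
```

arm_command(
  series=[
    {"translation":[0,0,0.0003],"angular":[0,0,0],"grip":0},
    {"translation":[0,0,0.0006],"angular":[0,0,0],"grip":0},
    {"translation":[0.0003,0,0.0009],"angular":[0,0,0],"grip":0},
    {"translation":[0.0003,0,0.0012],"angular":[0,0,0],"grip":0},
    {"translation":[0.0003,0,0.0012],"angular":[0,0,0],"grip":0},
  ],
)

```text
time: 30.68
tcp_pos: [0.5777, 0.1115, 0.0905]
tcp_rot: [0.736, 0.677, 0.0, 0.0]
contact_force: [-2.7, 1.2, 9.9]
gripper_width: 0.001
grip_force: 5.0
```

arm_command(
  series=[
    {"translation":[0,0,0.0003],"angular":[0,0,0],"grip":0},
    {"translation":[0,0,0.0006],"angular":[0,0,0],"grip":0},
    {"translation":[0.0003,0,0.0008],"angular":[0,0,0],"grip":0},
    {"translation":[0.0003,0,0.0008],"angular":[0,0,0],"grip":0},
  ],
)

```text
time: 31.18
tcp_pos: [0.5779, 0.1119, 0.0895]
tcp_rot: [0.736, 0.677, 0.001, 0.0]
contact_force: [1.0, 3.2, 4.6]
gripper_width: 0.001
grip_force: 2.5
```

arm_command(
  series=[
    {"translation":[0,0,-0.009],"angular":[0,0,0],"grip":0},
    {"translation":[-0.03,0,-0.009],"angular":[0,0,0],"grip":0},
    {"translation":[-0.0625,0,-0.009],"angular":[0,0,0],"grip":0},
    {"translation":[-0.0625,0,-0.0075],"angular":[0,0,0],"grip":0},
    {"translation":[-0.0625,0,-0.006],"angular":[0,0,0],"grip":0},
    {"translation":[-0.0625,0,-0.005],"angular":[0,0,0],"grip":0},
    {"translation":[-0.0625,0,-0.0042],"angular":[0,0,0],"grip":0},
    {"translation":[-0.0625,0,-0.0035],"angular":[0,0,0],"grip":0},
    {"translation":[-0.0625,0,-0.0035],"angular":[0,0,0],"grip":0},
  ],
)

```text
time: 32.3
tcp_pos: [0.5722, 0.0494, 0.0925]
tcp_rot: [0.736, 0.677, -0.0, -0.0]
contact_force: [-0.1, 0.4, -0.3]
gripper_width: -0.002
grip_force: 0.0
```

arm_command(
  series=[
    {"translation":[0,0,0.0003],"angular":[0,0,0],"grip":0},
    {"translation":[0,0,0.0006],"angular":[0,0,0],"grip":0},
    {"translation":[0,0,0.0009],"angular":[0,0,0],"grip":0},
    {"translation":[0,0,0.0012],"angular":[0,0,0],"grip":0},
    {"translation":[0,0,0.0012],"angular":[0,0,0],"grip":0},
  ],
)

```text
time: 32.92
tcp_pos: [0.5723, 0.0492, 0.0915]
tcp_rot: [0.736, 0.677, 0.0, 0.0]
contact_force: [-0.7, 0.2, 0.9]
gripper_width: -0.0
grip_force: 0.8
```

arm_command(
  series=[
    {"translation":[0,0,0.0003],"angular":[0,0,0],"grip":0},
    {"translation":[0,0,0.0006],"angular":[0,0,0],"grip":0},
    {"translation":[0,0,0.0009],"angular":[0,0,0],"grip":0},
    {"translation":[0,0,0.0012],"angular":[0,0,0],"grip":0},
    {"translation":[0,0,0.0012],"angular":[0,0,0],"grip":0},
  ],
)

```text
time: 33.55
tcp_pos: [0.5726, 0.049, 0.0905]
tcp_rot: [0.736, 0.677, 0.0, 0.0]
contact_force: [0.6, -2.6, 4.6]
gripper_width: -0.004
grip_force: 2.3
```

arm_command(
  series=[
    {"translation":[0,0,0.0003],"angular":[0,0,0],"grip":0},
    {"translation":[0,0,0.0006],"angular":[0,0,0],"grip":0},
    {"translation":[-0.0003,0,0.0008],"angular":[0,0,0],"grip":0},
    {"translation":[-0.0003,0,0.001],"angular":[0,0,0],"grip":0},
    {"translation":[-0.0003,0,0.001],"angular":[0,0,0],"grip":0},
  ],
)

```text
time: 34.17
tcp_pos: [0.5726, 0.0488, 0.0898]
tcp_rot: [0.736, 0.677, 0.0, 0.0]
contact_force: [-2.0, -2.1, 11.6]
gripper_width: -0.0
grip_force: 5.9
```

```bash
python3 st.py
```

```text
t 34.175 F [-1.95 -2.13 11.62] M [-0.47  0.35 -0.  ] tool-frame offset from centre mm (x=by,y=bx), z above home rim mm: [-31.04   0.15   0.76] -0.0
```

arm_command(
  series=[
    {"translation":[-0.0002,0,0.0002],"angular":[0,0,0],"grip":0},
    {"translation":[-0.0003,0,0.0004],"angular":[0,0,0],"grip":0},
    {"translation":[-0.0003,0,0.0004],"angular":[0,0,0],"grip":0},
  ],
)

```text
time: 34.55
tcp_pos: [0.5726, 0.0485, 0.0893]
tcp_rot: [0.736, 0.677, 0.0, 0.0]
contact_force: [-0.9, -2.9, 11.2]
gripper_width: 0.002
grip_force: 5.5
```

arm_command(
  series=[
    {"translation":[0,0,-0.008],"angular":[0,0,0],"grip":0},
    {"translation":[0.015,0.015,-0.008],"angular":[0,0,0],"grip":0},
    {"translation":[0.0315,0.031,-0.008],"angular":[0,0,0],"grip":0},
    {"translation":[0.0315,0.031,-0.0055],"angular":[0,0,0],"grip":0},
    {"translation":[0.0315,0.031,-0.004],"angular":[0,0,0],"grip":0},
    {"translation":[0.0315,0.031,-0.003],"angular":[0,0,0],"grip":0},
    {"translation":[0.0315,0.031,-0.0022],"angular":[0,0,0],"grip":0},
    {"translation":[0.0315,0.031,-0.0017],"angular":[0,0,0],"grip":0},
    {"translation":[0.0315,0.031,-0.0017],"angular":[0,0,0],"grip":0},
  ],
)

```text
time: 35.67
tcp_pos: [0.6057, 0.0774, 0.0905]
tcp_rot: [0.736, 0.677, -0.0, -0.0]
contact_force: [1.1, 0.4, -0.0]
gripper_width: 0.002
grip_force: 0.0
```

Free at 1.5 mm. Small steps now.

arm_command(
  series=[
    {"translation":[0,0,0.0003],"angular":[0,0,0],"grip":0},
    {"translation":[0,0,0.0006],"angular":[0,0,0],"grip":0},
    {"translation":[0,0,0.0008],"angular":[0,0,0],"grip":0},
    {"translation":[0,0,0.0008],"angular":[0,0,0],"grip":0},
  ],
)

```text
time: 36.17
tcp_pos: [0.6057, 0.0775, 0.0897]
tcp_rot: [0.736, 0.677, 0.0, 0.0]
contact_force: [0.9, 0.3, 0.4]
gripper_width: -0.001
grip_force: 0.0
```

arm_command(
  series=[
    {"translation":[0,0,0.0003],"angular":[0,0,0],"grip":0},
    {"translation":[0,0,0.0006],"angular":[0,0,0],"grip":0},
    {"translation":[0,0,0.0006],"angular":[0,0,0],"grip":0},
  ],
)

```text
time: 36.55
tcp_pos: [0.6057, 0.0775, 0.0891]
tcp_rot: [0.736, 0.677, 0.0, 0.0]
contact_force: [0.2, 0.1, 2.0]
gripper_width: -0.001
grip_force: 0.8
```

arm_command(
  series=[
    {"translation":[0,0,0.0003],"angular":[0,0,0],"grip":0},
    {"translation":[0,0,0.0005],"angular":[0,0,0],"grip":0},
    {"translation":[0,0,0.0005],"angular":[0,0,0],"grip":0},
  ],
)

```text
time: 36.92
tcp_pos: [0.6058, 0.0775, 0.089]
tcp_rot: [0.736, 0.677, 0.0, 0.0]
contact_force: [-2.9, -0.6, 7.9]
gripper_width: 0.003
grip_force: 4.2
```

arm_command(
  series=[
    {"translation":[0,0,0.0003],"angular":[0,0,0],"grip":0},
    {"translation":[0,0,0.0005],"angular":[0,0,0],"grip":0},
    {"translation":[0,0,0.0005],"angular":[0,0,0],"grip":0},
  ],
)

```text
time: 37.3
tcp_pos: [0.6058, 0.0775, 0.0889]
tcp_rot: [0.736, 0.677, 0.0, 0.0]
contact_force: [-4.4, 0.1, 15.1]
gripper_width: 0.002
grip_force: 7.3
```

arm_command(
  series=[
    {"translation":[0,0,-0.008],"angular":[0,0,0],"grip":0},
    {"translation":[0,-0.03,-0.008],"angular":[0,0,0],"grip":0},
    {"translation":[0,-0.062,-0.008],"angular":[0,0,0],"grip":0},
    {"translation":[0,-0.062,-0.006],"angular":[0,0,0],"grip":0},
    {"translation":[0,-0.062,-0.0045],"angular":[0,0,0],"grip":0},
    {"translation":[0,-0.062,-0.0037],"angular":[0,0,0],"grip":0},
    {"translation":[0,-0.062,-0.003],"angular":[0,0,0],"grip":0},
    {"translation":[0,-0.062,-0.0025],"angular":[0,0,0],"grip":0},
    {"translation":[0,-0.062,-0.0025],"angular":[0,0,0],"grip":0},
  ],
)

```text
time: 38.42
tcp_pos: [0.544, 0.0826, 0.0905]
tcp_rot: [0.736, 0.677, -0.0, -0.0]
contact_force: [0.0, 0.6, -0.4]
gripper_width: -0.002
grip_force: 0.0
```

arm_command(
  series=[
    {"translation":[0,0,0.0003],"angular":[0,0,0],"grip":0},
    {"translation":[0,0,0.0006],"angular":[0,0,0],"grip":0},
    {"translation":[0,0,0.0009],"angular":[0,0,0],"grip":0},
    {"translation":[0,0,0.0012],"angular":[0,0,0],"grip":0},
    {"translation":[0,0,0.0012],"angular":[0,0,0],"grip":0},
  ],
)

```text
time: 39.05
tcp_pos: [0.5438, 0.0827, 0.0895]
tcp_rot: [0.736, 0.677, 0.0, -0.0]
contact_force: [-1.8, 0.1, 5.4]
gripper_width: 0.0
grip_force: 2.5
```

arm_command(
  series=[
    {"translation":[0,0,0.0002],"angular":[0,0,0],"grip":0},
    {"translation":[0,0,0.0004],"angular":[0,0,0],"grip":0},
    {"translation":[0,0,0.0006],"angular":[0,0,0],"grip":0},
    {"translation":[0,0,0.0006],"angular":[0,0,0],"grip":0},
  ],
)

```text
time: 39.55
tcp_pos: [0.5439, 0.0827, 0.0893]
tcp_rot: [0.736, 0.677, 0.0, 0.0]
contact_force: [-3.6, 0.4, 11.2]
gripper_width: -0.003
grip_force: 6.2
```

arm_command(
  series=[
    {"translation":[0,0,0.0002],"angular":[0,0,0],"grip":0},
    {"translation":[0,0,0.0004],"angular":[0,0,0],"grip":0},
    {"translation":[0,0,0.0004],"angular":[0,0,0],"grip":0},
  ],
)

```text
time: 39.92
tcp_pos: [0.5437, 0.0826, 0.0888]
tcp_rot: [0.736, 0.677, -0.0, 0.0]
contact_force: [-4.4, -0.7, 12.0]
gripper_width: 0.002
grip_force: 6.3
```

arm_command(
  series=[
    {"translation":[0,0,0.0002],"angular":[0,0,0],"grip":0},
    {"translation":[0,0,0.0003],"angular":[0,0,0],"grip":0},
    {"translation":[0,0,0.0003],"angular":[0,0,0],"grip":0},
  ],
)

```text
time: 40.3
tcp_pos: [0.5438, 0.0826, 0.0887]
tcp_rot: [0.736, 0.677, 0.0, 0.0]
contact_force: [-5.5, -1.1, 16.4]
gripper_width: 0.0
grip_force: 8.4
```

arm_command(
  series=[
    {"translation":[0,0,-0.008],"angular":[0,0,0],"grip":0},
    {"translation":[0.015,0.015,-0.008],"angular":[0,0,0],"grip":0},
    {"translation":[0.031,0.031,-0.008],"angular":[0,0,0],"grip":0},
    {"translation":[0.031,0.031,-0.006],"angular":[0,0,0],"grip":0},
    {"translation":[0.031,0.031,-0.004],"angular":[0,0,0],"grip":0},
    {"translation":[0.031,0.031,-0.003],"angular":[0,0,0],"grip":0},
    {"translation":[0.031,0.031,-0.0023],"angular":[0,0,0],"grip":0},
    {"translation":[0.031,0.031,-0.0016],"angular":[0,0,0],"grip":0},
    {"translation":[0.031,0.031,-0.0009],"angular":[0,0,0],"grip":0},
    {"translation":[0.031,0.031,-0.0009],"angular":[0,0,0],"grip":0},
  ],
)

```text
time: 41.55
tcp_pos: [0.5774, 0.1109, 0.0891]
tcp_rot: [0.736, 0.677, 0.0, 0.0]
contact_force: [-1.7, -1.0, 1.6]
gripper_width: 0.001
grip_force: 1.3
```

arm_command(
  series=[
    {"translation":[0,0,0.0003],"angular":[0,0,0],"grip":0},
    {"translation":[0,0,0.0006],"angular":[0,0,0],"grip":0},
    {"translation":[0,0,0.0008],"angular":[0,0,0],"grip":0},
    {"translation":[0,0,0.0008],"angular":[0,0,0],"grip":0},
  ],
)

```text
time: 42.05
tcp_pos: [0.5775, 0.1109, 0.0888]
tcp_rot: [0.736, 0.677, 0.0, 0.0]
contact_force: [-3.6, -1.5, 13.0]
gripper_width: 0.001
grip_force: 6.4
```

arm_command(
  series=[
    {"translation":[0,0,0.0002],"angular":[0,0,0],"grip":0},
    {"translation":[0,0,0.0002],"angular":[0,0,0],"grip":0},
  ],
)

```text
time: 42.3
tcp_pos: [0.5776, 0.111, 0.0888]
tcp_rot: [0.736, 0.677, 0.0, 0.0]
contact_force: [-4.6, -0.5, 15.0]
gripper_width: -0.001
grip_force: 7.7
```

arm_command(
  series=[
    {"translation":[0,0,-0.008],"angular":[0,0,0],"grip":0},
    {"translation":[-0.03,0,-0.008],"angular":[0,0,0],"grip":0},
    {"translation":[-0.0622,0,-0.008],"angular":[0,0,0],"grip":0},
    {"translation":[-0.0622,0,-0.0055],"angular":[0,0,0],"grip":0},
    {"translation":[-0.0622,0,-0.0035],"angular":[0,0,0],"grip":0},
    {"translation":[-0.0622,0,-0.0025],"angular":[0,0,0],"grip":0},
    {"translation":[-0.0622,0,-0.0018],"angular":[0,0,0],"grip":0},
    {"translation":[-0.0622,0,-0.0012],"angular":[0,0,0],"grip":0},
    {"translation":[-0.0622,0,-0.0007],"angular":[0,0,0],"grip":0},
    {"translation":[-0.0622,0,-0.0007],"angular":[0,0,0],"grip":0},
  ],
)

```text
time: 43.55
tcp_pos: [0.5723, 0.0492, 0.089]
tcp_rot: [0.736, 0.677, 0.0, 0.0]
contact_force: [-1.8, 2.6, 3.9]
gripper_width: 0.001
grip_force: 2.5
```

arm_command(
  series=[
    {"translation":[0,0,0.0003],"angular":[0,0,0],"grip":0},
    {"translation":[0,0,0.0006],"angular":[0,0,0],"grip":0},
    {"translation":[0,0,0.0008],"angular":[0,0,0],"grip":0},
    {"translation":[0,0,0.0008],"angular":[0,0,0],"grip":0},
  ],
)

```text
time: 44.05
tcp_pos: [0.5724, 0.0492, 0.0887]
tcp_rot: [0.736, 0.677, 0.0, 0.0]
contact_force: [-3.6, 1.3, 14.8]
gripper_width: 0.001
grip_force: 7.7
```

arm_command(
  series=[
    {"translation":[0,0,-0.008],"angular":[0,0,0],"grip":0},
    {"translation":[0.015,0.015,-0.008],"angular":[0,0,0],"grip":0},
    {"translation":[0.0312,0.0305,-0.008],"angular":[0,0,0],"grip":0},
    {"translation":[0.0312,0.0305,-0.0055],"angular":[0,0,0],"grip":0},
    {"translation":[0.0312,0.0305,-0.0035],"angular":[0,0,0],"grip":0},
    {"translation":[0.0312,0.0305,-0.0025],"angular":[0,0,0],"grip":0},
    {"translation":[0.0312,0.0305,-0.0018],"angular":[0,0,0],"grip":0},
    {"translation":[0.0312,0.0305,-0.0012],"angular":[0,0,0],"grip":0},
    {"translation":[0.0312,0.0305,-0.0006],"angular":[0,0,0],"grip":0},
    {"translation":[0.0312,0.0305,-0.0002],"angular":[0,0,0],"grip":0},
    {"translation":[0.0312,0.0305,-0.0002],"angular":[0,0,0],"grip":0},
  ],
)

```text
time: 45.42
tcp_pos: [0.6052, 0.0774, 0.0889]
tcp_rot: [0.736, 0.677, 0.0, 0.0]
contact_force: [-5.4, -1.2, 14.1]
gripper_width: -0.0
grip_force: 6.5
```

arm_command(
  series=[
    {"translation":[0,0,0.0001],"angular":[0,0,0],"grip":0},
    {"translation":[0,0,0.0002],"angular":[0,0,0],"grip":0},
    {"translation":[0,0,0.0002],"angular":[0,0,0],"grip":0},
  ],
)

```text
time: 45.8
tcp_pos: [0.6052, 0.0774, 0.0888]
tcp_rot: [0.736, 0.677, 0.0, 0.0]
contact_force: [-4.8, -1.5, 15.4]
gripper_width: -0.002
grip_force: 7.8
```

arm_command(
  series=[
    {"translation":[0,0,-0.01],"angular":[0,0,0],"grip":0},
    {"translation":[0,0,-0.06],"angular":[0,0,0],"grip":0},
    {"translation":[-0.06,0,-0.12],"angular":[0,0,0],"grip":0},
    {"translation":[-0.1,0,-0.14],"angular":[0,0,0],"grip":0},
    {"translation":[-0.1,0,-0.14],"angular":[0,0,0],"grip":0},
  ],
)

```text
time: 46.42
tcp_pos: [0.5979, -0.0252, 0.231]
tcp_rot: [0.737, 0.676, 0.001, 0.002]
contact_force: [-0.4, -0.2, -0.6]
gripper_width: -0.004
grip_force: 0.0
```

```bash
python3 see.py pics/j.png 0; python3 st.py
```

```text
[-0.38 -0.17 -0.6 ] -0.004259430270128784 [ 0.59789073 -0.02521524  0.23104983]
0.07 0.035 (array([0.5777, 0.0852]), np.float64(30.5))
0.074 0.038 (array([0.5773, 0.0818]), np.float64(40.3))
0.089 0.03 (array([0.5758, 0.077 ]), np.float64(29.4))
t 46.475 F [-0.71 -0.85 -0.93] M [ 0.01 -0.   -0.04] tool-frame offset from centre mm (x=by,y=bx), z above home rim mm: [-101.37   31.56  140.57] 0.001
```

View pics/j.png

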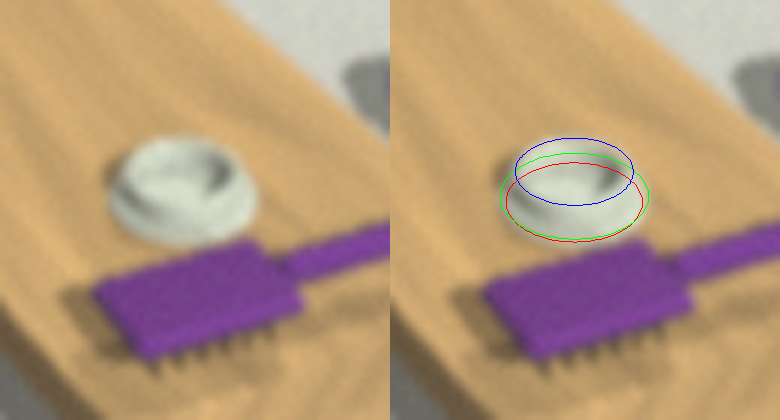

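The picture shows the cup square in the hole. The flange (110..257, bottom edge at y≈242) lies on the board, the rim ellipse is level, and the brush hasn't moved. All four rim sides stopped hard at z ≈ 0.0888, which is the home height.

```bash
python3 -c "
from rig import hand_in
print(hand_in())"
```

```text
the job is handed in; nothing more can be done
None
```

The cup is in the hole and the job is handed in at about 46 s: all four rim sides stopped hard at the home height (about 0.089 m), no force reading went above about 18 N, and nothing else was touched.

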